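# Tea corner: hang up the headphones, then take the roll with the tongs

### The job

The headphones have been left standing astride the saucer: hang them by the headband over the brass rail, one ear cup on each side of the bar, and let go of them. Then pick up the steel tongs, squeeze them shut on the bread roll, and lift it at least 10 cm above the table, touching the roll only with the tongs. Finish while still holding the roll up in the tongs; leave the saucer and the other things where they are, and the headphones on the rail.

Things in the scene. Friction and masses are not known exactly. Their poses are not given: they have to be found in the camera images.
- phones: Headphones: an upside-down U standing on its two grey ear cups, 178 mm over the cups (own x), 60 mm deep (own y), 165 mm tall, about 0.22 kg. Origin on the table midway between the cups; x runs from cup to cup, z up through the crown. Cups 80 mm tall, free gap between them 122 mm; the band arching above is 26 mm wide (own y) and 150 mm wide inside.
- phones_crown (a point): Centre of the underside of the headband's crown, 149 mm above the phones' origin; this rests on the bar. Axes as the phones. Here the band is a firm grey pad 16 mm thick, flat for 46 mm along x, 26 mm wide along y, its top 165 mm up. Pinch it across the 26 mm from above with the fingertips no lower than its underside, so that they clear the bar.
- rail: Fixed brass rail: a horizontal round bar 14 mm thick and 220 mm long along its own y, on a post at each end. Origin on the table below the middle of the bar. It stands on the left or on the right side of the saucer (the tongs on the other).
- rail_mid (a point): Middle of the bar, on its axis, 165 mm above the table; the bar's top is 7 mm higher. y along the bar, x across it.
- saucer: White saucer, 100 mm across, loose (0.25 kg), rim 12 mm above the table. Origin at the centre of its underside.
- roll: Bread roll, a firm domed bun 46 mm across and 34 mm tall, about 45 g, in the middle of the saucer. Origin at the centre of its underside; widest 9 to 20 mm above it.
- tongs: Steel tongs lying on edge on the table, 0.12 kg: two straight arms 22 mm tall, 3 mm thick, in a V from a pivot. x points to the tips, z up. Origin on the table, midway between the open arms at the place to squeeze: there the arms measure 49 mm over their outsides (54 mm at 11 mm nearer the tips). A spring holds them open: 2 to 3 N to start, 6 N with the tips on the roll.
- tongs_tips (a point): Point midway between the two flat tip pads of the open tongs, 12 mm up and 80 mm ahead (+x) of the tongs' origin. The pads are 30 mm long (to x = 96 mm) and 24 mm tall; the free gap between them is about 70 mm open, about 62 mm when the arms are squeezed 4 mm together at the place to squeeze, which is enough to lift the tongs. They meet the roll after about 9 mm more squeeze.
- tongs_pivot (a point): The tongs' pivot, 75 mm behind (-x) the origin, 11 mm up; a post 21 mm across. Axes as the tongs.
- tong_arm (a joint): Angle by which the tongs are squeezed together: 0 open, about 0.16 rad on the roll, 0.40 rad the stop. Only one arm (the +y one) turns relative to the tongs' body.
- mug: Blue mug, 85 mm tall; leave it. Origin at the centre of its underside.
- jar: White jar with a brass lid, 100 mm tall; leave it. Origin at the centre of its underside.
- spoon: Teaspoon, 140 mm, lying beyond the saucer; leave it. Origin under its middle.
- glasses: Reading glasses on the red book at the right near the robot; leave them. Origin at the middle of the lenses, at the foot.
- napkin_ring: Wooden napkin ring standing upright, 44 mm across, 32 mm tall; leave it. Origin at the centre of its underside.
- pot: Terracotta pot with a leafy plant, 75 mm tall pot; leave it. Origin at the centre of its underside.
Mind the look-alikes: they are no part of the job. What is shaped like the tongs but red is not meant.

How it is judged (in metres and radians):
On the way, in this order (a step that is already met when the one before it is completed fails the run):
1. the headphones hang by the headband over the rail, let go and still (x of phones_crown in the frame of rail_mid between -0.03 and 0.03 m and y of phones_crown in the frame of rail_mid between -0.095 and 0.095 m and z of phones_crown in the frame of rail_mid between -0.004 and 0.016 m and angle between phones's own z axis and vertical below 0.4 rad and contact force between phones and rail above 0.8 N and contact force between phones and the arm below 0.05 N and contact force between phones and the fingers below 0.05 N and contact force between phones and tongs below 0.05 N and linear speed of phones below 0.05 m/s), for 0.4 s.
2. the tongs, in the gripper, hold the roll clear of the saucer (contact force between roll and tong_arm above 0.4 N and contact force between the fingers and tongs above 1 N and contact force between roll and saucer below 0.02 N and contact force between roll and the fingers below 0.02 N and height (world z) of roll above 0.03 m), for 0.2 s.
At the end, for the whole second after the job is handed in: Roll's underside over 80 mm above the table, still, pressed by the moving tong arm (0.4 N), touching nothing but the tongs; tongs held in the fingers, over 40 mm up. Headphones hang on the bar untouched: crown within 30 mm across it, 95 mm along it, tilt under 0.4 rad (height (world z) of roll above 0.08 m and height (world z) of tongs above 0.04 m and linear speed of roll below 0.05 m/s and contact force between roll and tong_arm above 0.4 N and contact force between the fingers and tongs above 1 N and contact force between roll and saucer below 0.02 N and contact force between roll and the fingers below 0.02 N and x of phones_crown in the frame of rail_mid between -0.03 and 0.03 m and y of phones_crown in the frame of rail_mid between -0.095 and 0.095 m and z of phones_crown in the frame of rail_mid between -0.004 and 0.016 m and angle between phones's own z axis and vertical below 0.4 rad and contact force between phones and rail above 0.8 N and contact force between phones and the arm below 0.05 N and contact force between phones and the fingers below 0.05 N and contact force between phones and tongs below 0.05 N and contact force between roll and rail below 0.02 N and contact force between roll and phones below 0.02 N and contact force between roll and mug below 0.02 N and contact force between roll and jar below 0.02 N and contact force between roll and pot below 0.02 N and contact force between roll and the arm below 0.02 N); the arm keeps its last pose, push and grip.
It fails at once if the robot touches the roll itself (contact force between roll and the fingers above 0.5 N or contact force between roll and the arm above 0.5 N).
It fails at once if the saucer is pushed more than 40 mm (distance of saucer from where it was at the start of the episode above 0.04 m).
It fails at once if another thing on the table is pushed more than 40 mm (distance of any of mug, jar, spoon, glasses, napkin_ring, pot from where it was at the start of the episode above 0.04 m).
It also fails if it takes over 72 s, if anything falls off the work surface, if the arm or the gripper's body presses on something with over 40 N, if the wrist force passes 120 N, or if a joint passes its speed limit or range.

### The arm

A 6-joint arm with a two-finger parallel gripper is mounted at the origin on the work surface. World frame = base frame: x ahead of the robot, y to its left, z up, the work surface at z = 0. Lengths are in mm, angles in rad, forces in N, time in s.
With the tool pointing down it reaches from about 350 to 975 mm from the base axis. Payload 7.1 kg.
Tool frame: the origin (TCP) lies midway between the tips of the shut fingers; the grasp point (between the pads) lies 19 mm behind it; z points along the fingers, y is the line along which they close (so a half turn about z gives the same grasp; the last joint's range is limited). The gripper opens to 88 mm and grips with 3 to 60 N. Pads are 20 mm wide; open, the fingers measure 115 mm over their backs; the gripper's body (75 mm by 178 mm) begins 61 mm behind the grasp point.
Start: joints at [1.293, 0.423, 1.63, -0, 1.089, -0.019], TCP at [159.919, 604.178, 222.675] pointing down, gripper open.
Joint ranges: [-3, 3], [-0.9, 2.11], [0.09, 2.58], [-1.31, 4.45], [0.11, 2.69], [-2.54, 2.54]. Speed limits (rad/s): [2.39, 2.39, 3.01, 3.14, 3.14, 3.14].

### API

Orientations are given as a rotation vector (axis times angle).
In Python, from workcell import status, eyes, ticket gives the robot as it stands.
- The arm moves only by the shell command python3 -m jog 'ROWS' [OPENING]. ROWS is a JSON list that holds a single list of rows (three levels of brackets), with 1 to 5 rows, each of 6 numbers: dx, dy, dz in mm, then a rotation vector rx, ry, rz in rad; each row shifts and turns the commanded pose from where the row before left it, along the tool's axes as they then stand; what a row does not reach is not made up. A row lasts 1/12 s, in which the tool goes at most 41.7 mm and 0.125 rad, less where a joint would pass 70% of its speed; a pose out of reach is approached as far as the arm can. OPENING is the finger opening in mm, set as the command begins (- or left out keeps the last). The fingers move at their own pace and stop on an object; the grip force is fixed at half the most. Time passes only in rows, so rows that do not move let the fingers close. It prints the time, the measured TCP pose, the force, the opening and the grip force at its end. Input that does not fit is refused with a message, and nothing moves.
- status.get_obs(): the state, without advancing time (a new reading comes with each control period).
- eyes.get_image(name): name is "side" or "top" or "wrist"; returns a dict with "img" (400x640x3 uint8, red, green, blue), "range_z" (400x640 float32, mm along the optical axis (not along the pixel's ray), 0 where there is no reading), "fx", "fy", "cx", "cy" (pixels), "k1" (the pictures are not rectified: a ray, as slopes to the right and down, at radius r is drawn at 1 + k1 r^2 times it, then the intrinsics apply), "R" (3x3) and "t" (3): a world point X has camera coordinates R X + t. Camera axes: x right, y down, z forward; pixel columns grow to the right and rows downward; lengths in mm; the calibration is good to about 2 mm. A picture is of the moment at which its call begins.
- ticket.close_job(): hands the job in; it is judged then, once.
The state is a dict: "t": time; "qpos": joint angles; "qvel": joint speeds; "joint_torque": joint torques, N m; "ee_pos": TCP position; "orientation": TCP orientation; "ft_force": force on the tool from outside, world axes, zero at the start; "moment": the same for the moment, N m; "width": finger opening in mm; "grasp_force": force on a finger pad.
Only numpy, scipy, OpenCV 4.12 (cv2) and the standard library are available. Lean on these libraries where they do the work, as an engineer would, in place of code of your own. Each camera call takes 0.05 s, during which the arm holds its last target. There are 200 camera calls.

## Working session

There is one attempt and no reset: what is moved stays moved. The work goes in short steps, Python scripts to look and compute and a shell command to move; the robot and the scene stay as the last step left them, time stands still between calls to the robot, and variables do not carry over. Pictures are saved under pics/ and viewed, at most 10 in all, crops included, and the job is handed in when it is done.

```bash
mkdir -p pics; ls
cat > h.py <<'E'
import numpy as np, cv2
from workcell import status, eyes, ticket
def load(n):
    d=np.load(f'pics/{n}.npz'); return {k:d[k] for k in d}
def snap(n,tag):
    d=eyes.get_image(n); np.savez(f'pics/{tag}.npz',**{k:np.asarray(v) for k,v in d.items()})
    cv2.imwrite(f'pics/{tag}.png',d["img"][:,:,::-1]); return d
def ray(d,u,v):
    u=np.atleast_1d(u).astype(float);v=np.atleast_1d(v).astype(float)
    K=np.array([[d['fx'],0,d['cx']],[0,d['fy'],d['cy']],[0,0,1]],float)
    p=cv2.undistortPoints(np.stack([u,v],1)[:,None],K,np.array([float(d['k1']),0,0,0,0]))[:,0]
    return np.c_[p,np.ones(len(p))]
def world(d,u,v):  # by depth
    r=ray(d,u,v); z=d['range_z'][np.atleast_1d(v).astype(int),np.atleast_1d(u).astype(int)]
    return (r*z[:,None]-d['t'])@d['R']
def plane(d,u,v,h):
    r=ray(d,u,v)@d['R']; c=-d['t']@d['R']
    return c+r*((h-c[2])/r[:,2])[:,None]
E
python3 - <<'E'
from h import *
print(status.get_obs())
for n in ('top','side'):
    d=snap(n,n+'0'); print(n,-d['t']@d['R'],d['R'].round(2).tolist(),d['fx'],d['k1'])
E
```

```text
pics
{'t': 0.0, 'qpos': array([ 1.29302698e+00,  4.23864078e-01,  1.63070582e+00,  1.01218272e-05,
        1.08863474e+00, -1.89746550e-02]), 'qvel': array([ 5.80258198e-05, -3.68123273e-04, -1.12070174e-03,  1.93065047e-04,
        3.29844961e-04,  1.49188402e-03]), 'joint_torque': array([-3.49872234e-04, -5.44612670e+01, -2.73680806e+01,  6.44295802e-02,
        2.24564545e-02, -1.48402714e-04]), 'ee_pos': array([159.74476166, 603.63855455, 221.88099825]), 'orientation': array([-4.05355580e-01, -3.11508139e+00,  2.50199550e-03]), 'ft_force': array([ 0.71373739, -0.22117723, -0.24008066]), 'moment': array([-0.01769232,  0.00788025, -0.01802618]), 'grasp_force': 0.0, 'width': 87.43616059983523}
top [ 346.30551337   56.36470792 1130.41728406] [[0.0, -1.0, -0.01], [-0.99, -0.0, -0.14], [0.14, 0.01, -0.99]] 399.38845188455485 0.021094329311372458
side [ 412.62012017 1057.01120798  768.55332907] [[-0.99, -0.11, 0.01], [-0.07, 0.55, -0.83], [0.09, -0.83, -0.56]] 415.28244693717863 -0.046231721064987845
```

View pics/top0.png

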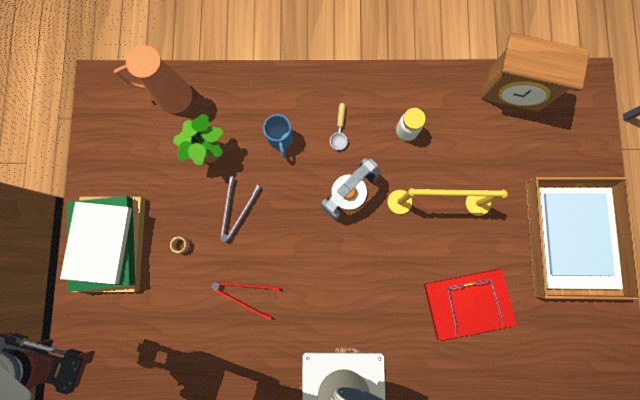

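View pics/side0.png

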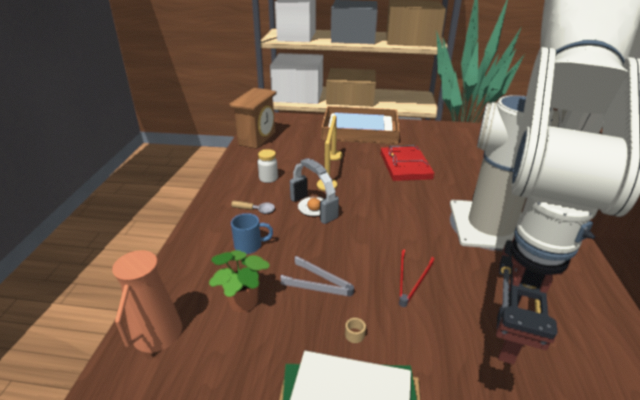

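The top view shows the headphones at about (350,188) with cups at (370,168) and (330,207). The rail's bar runs (410,192)–(505,195), the steel tongs have their pivot at (226,239) and tips at (232,178)/(260,187), and the red decoy is at (215,287). The side view agrees.

```bash
cat > m.py <<'E'
from h import *
d=load('top0'); V,U=np.mgrid[0:400,0:640]; W=world(d,U.ravel(),V.ravel()).reshape(400,640,3)
img=d['img'].astype(int); H=W[...,2]; sat=img.max(2)-img.min(2)
box=lambda u0,u1,v0,v1:(U>=u0)&(U<u1)&(V>=v0)&(V<v1)
def rect(m,h,name):
    p=plane(d,U[m],V[m],h)[:,:2]; (c,s,a)=cv2.minAreaRect(p.astype(np.float32)); print(name,m.sum(),'c',np.round(c,1),'s',np.round(s,1),'a',round(a,1),'mean',p.mean(0).round(1),'Hmed',np.median(H[m]).round(1))
    return p
b=box(315,390,150,225)
m=b&(H>158)&(H<180)&(sat<50); rect(m,165,'crown'); P=W[m][:,:2];print('crown pts',P.mean(0), P.min(0),P.max(0))
m=b&(H>50)&(sat<50); p=rect(m,100,'phones'); 
P=W[m][:,:2]; c,s,a=cv2.minAreaRect(P.astype(np.float32)); print('depth rect',c,s,a)
e=np.linalg.svd(P-P.mean(0))[2][0] if len(P)<5000 else 0; print('axis',e,np.degrees(np.arctan2(e[1],e[0])))
m=box(395,515,180,210)&(sat>90)&(H>150)&(H<185); rect(m,172,'bar'); P=W[m]; print(P.mean(0),P.min(0),P.max(0))
e=np.linalg.svd(P[:,:2]-P[:,:2].mean(0),full_matrices=False)[2][0]; print('bar ang',np.degrees(np.arctan2(e[1],e[0])))
m=box(215,270,170,248)&(sat<35)&(img.sum(2)>230)&(H>8)
n,l,st,_=cv2.connectedComponentsWithStats(m.astype(np.uint8)); m=l==1+st[1:,4].argmax(); print('tongs',m.sum(),np.median(H[m]))
cv2.imwrite('pics/tm.png',(m*255).astype(np.uint8)[165:255,205:280])
p=plane(d,U[m],V[m],22)[:,:2]
h=cv2.minEnclosingTriangle(p.astype(np.float32)[:,None])[1].reshape(3,2); print(h)
m=b&(img[...,0]>img[...,2]+70)&(img[...,0]>150)&(H<60); rect(m,20,'roll')
m=b&(img.min(2)>185); rect(m,12,'saucer')
E
python3 m.py
python3 - <<'E'
from h import *
i=cv2.imread('pics/top0.png');cv2.imwrite('pics/c1.png',np.hstack([cv2.resize(i[160:260,200:280],(480,600)),cv2.resize(i[150:230,315:355+0],(300,600))])) 
a=cv2.resize(i[165:250,205:275],None,fx=6,fy=6,interpolation=2);b=cv2.resize(i[150:235,315:378],None,fx=6,fy=6,interpolation=2);cv2.imwrite('pics/c1.png',np.hstack([a,b]))
E
```

```text
crown 384 c [548.9 -18.8] s [24.6 92.1] a 45.3 mean [548.9 -19. ] Hmed 164.0
crown pts [549.09712219 -19.0644636 ] [509.34621331 -59.04293087] [590.64857344  18.20578683]
phones 965 c [527.  -32.5] s [122.6 180. ] a 38.4 mean [546.9 -16.2] Hmed 143.4
depth rect (497.8295593261719, 12.838607788085938) (89.11241149902344, 302.4486083984375) 57.55610656738281
axis [-0.75551531  0.655131  ] 139.0704163985713
bar 594 c [ 516.5 -269.7] s [237.1  17.4] a 88.8 mean [ 517.6 -269.3] Hmed 170.3
[ 517.94284053 -270.01555129  169.85711323] [ 507.58242109 -391.4655207   151.70863343] [ 529.14434847 -154.18417538  176.67482113]
bar ang -90.99926116512233
tongs 333 20.944066737648825
[[561.9948  232.70181]
 [356.5718  344.66824]
 [591.9375  318.77176]]
roll 268 c [584.5 -25.9] s [211.4 165.8] a 88.7 mean [595.9  -4.6] Hmed 1.2
saucer 744 c [564.1 -24.2] s [ 97.8 173.2] a 69.7 mean [545.9 -16.6] Hmed 12.7
```

View pics/c1.png

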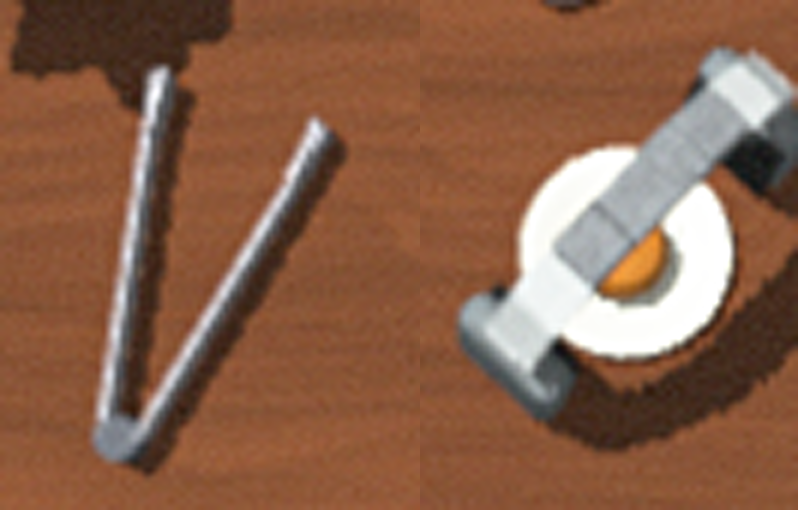

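The crop shows the pad crown centred over the saucer with its own x along about −45°. The tongs' pivot is near (224.7,238) and their tips near (231.7,177) and (258.3,185.5). The crown is at (549,−19) at height 164 and the bar's middle is at (517,−270) at height 170, both as they should be.

```bash
cat > to.py <<'E'
import sys
from h import *
from scipy.spatial.transform import Rotation as R
# usage: to.py x y z yaw_deg_of_tool_y  -> first turn, then shift in the turned tool's axes
x,y,z,a=map(float,sys.argv[1:5]); o=status.get_obs(); R0=R.from_rotvec(o['orientation'])
best=None
for k in (0,180):
    t=np.radians(a+k); ty=np.array([np.cos(t),np.sin(t),0]); tz=np.array([0,0,-1.]); tx=np.cross(ty,tz)
    Rt=R.from_matrix(np.c_[tx,ty,tz]); r=(R0.inv()*Rt).as_rotvec()
    if best is None or abs(r[2])<abs(best[0][2]): best=(r,Rt)
r,Rt=best
print('turn',r.round(4),'then shift',Rt.inv().apply(np.array([x,y,z])-o['ee_pos']).round(1),'| now-axes shift',R0.inv().apply(np.array([x,y,z])-o['ee_pos']).round(1),'q',o['qpos'].round(2),'pos',o['ee_pos'].round(1),'t',o['t'].round(2))
E
python3 -m jog '[[[0,0,-15,0,0,0.1],[0,0,-15,0,0,0.1],[0,0,-15,0,0,0.1],[0,0,-15,0,0,0.1],[0,0,-10,0,0,0.122]]]' 88
python3 -m jog '[[[0,0,0,0,0,0]]]'
python3 to.py 549 -19 230 45.3
```

```text
t: 0.52
ee_pos: [160.0, 604.4, 293.8]
orientation: [-1.203, -2.902, -0.001]
ft_force: [-0.2, -0.7, 0.4]
width: 87.7
grasp_force: 0.0
t: 0.6
ee_pos: [160.2, 605.2, 294.8]
orientation: [-1.202, -2.902, -0.005]
ft_force: [-0.3, -0.5, -0.1]
width: 87.7
grasp_force: 0.0Traceback (most recent call last):
  File "to.py", line 12, in <module>
    print('turn',r.round(4),'then shift',Rt.inv().apply(np.array([x,y,z])-o['ee_pos']).round(1),'| now-axes shift',R0.inv().apply(np.array([x,y,z])-o['ee_pos']).round(1),'q',o['qpos'].round(2),'pos',o['ee_pos'].round(1),'t',o['t'].round(2))
                                                                                                                                                                                                                                ^^^^^^^^^^^^
AttributeError: 'float' object has no attribute 'round'
```

```bash
sed -i "s/o\['t'\].round(2)/round(o['t'],2)/" to.py; python3 to.py 549 -19 230 45.3
```

```text
turn [ 0.003  -0.0017 -0.005 ] then shift [-715.4 -170.2   64.8] | now-axes shift [-716.4 -166.8   63.1] q [1.29 0.35 1.56 0.   1.22 0.51] pos [160.2 605.2 294.8] t 0.6
```

```bash
R='x'
python3 -m jog '[[[-36,-8.5,0,0,0,0],[-36,-8.5,0,0,0,0],[-36,-8.5,0,0,0,0],[-36,-8.5,0,0,0,0],[-36,-8.5,0,0,0,0]]]' >/dev/null
python3 -m jog '[[[-36,-8.5,0,0,0,0],[-36,-8.5,0,0,0,0],[-36,-8.5,0,0,0,0],[-36,-8.5,0,0,0,0],[-36,-8.5,0,0,0,0]]]' >/dev/null
python3 -m jog '[[[-36,-8.5,0,0,0,0],[-36,-8.5,0,0,0,0],[-36,-8.5,0,0,0,0],[-36,-8.5,0,0,0,0],[-36,-8.5,0,0,0,0]]]'  >/dev/null
python3 -m jog '[[[-36,-8.5,13,0,0,0],[-36,-8.5,13,0,0,0],[-36,-8.5,13,0,0,0],[-36,-8.5,13,0,0,0],[-32,-8.5,13,0,0,0]]]' >/dev/null
python3 -m jog '[[[0,0,0,0,0,0],[0,0,0,0,0,0],[0,0,0,0,0,0]]]'
python3 to.py 549 -19 152 45.3
python3 -c "
from h import *
snap('wrist','w1')"
```

```text
t: 2.52
ee_pos: [548.1, -20.4, 226.9]
orientation: [-1.193, -2.904, 0.001]
ft_force: [0.2, -0.1, 0.9]
width: 87.7
grasp_force: 0.0
turn [-0.0011 -0.0016  0.0009] then shift [ 0.3  1.6 74.9] | now-axes shift [ 0.2  1.7 74.9] q [-0.06  0.31  1.8   0.    1.04 -0.85] pos [548.1 -20.4 226.9] t 2.52
```

View pics/w1.png

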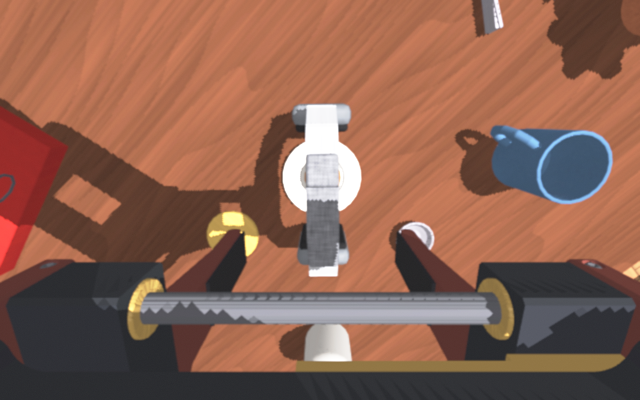

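The band (columns 305–340) sits midway between the fingertips (240 and 400) and is aligned with the tool. A quick check of the crown from the wrist depth first.

Run:
```python
from h import *
d=load('w1'); V,U=np.mgrid[0:400,0:640]; W=world(d,U.ravel(),V.ravel()).reshape(400,640,3)
b=(U>285)&(U<360)&(V>90)&(V<290); H=W[...,2]
m=b&(H>162.)&(H<172); c,s,a=cv2.minAreaRect(W[m][:,:2].astype(np.float32)); print(m.sum(),c,s,a,np.median(H[m]))
m=b&(H>157)&(H<172); c,s,a=cv2.minAreaRect(W[m][:,:2].astype(np.float32)); print(m.sum(),c,s,a)
m=b&(H>60)&(H<85); c,s,a=cv2.minAreaRect(W[m][:,:2].astype(np.float32)); print(m.sum(),c,s,a)
m=b&(W[...,2]>6)&(W[...,2]<60)&(d['img'].min(2)>170); print('saucer',W[m].mean(0),m.sum(),W[m].min(0),W[m].max(0))
```

```text
2890 (549.2346801757812, -17.819297790527344) (25.87788200378418, 84.18577575683594) 45.39383316040039 164.8868806958319
3648 (549.6519775390625, -18.169189453125) (25.999725341796875, 95.13426208496094) 45.81888198852539
1202 (549.1165771484375, -17.487457275390625) (59.40254592895508, 175.44139099121094) 46.030635833740234
saucer [548.19895736 -15.81809028  10.99196806] 1952 [499.39136778 -66.8333818    6.00131293] [597.81359166  31.91623948  29.57345391]
```

```bash
python3 -m jog '[[[0,0.8,18,0,0,0],[0,0.7,18,0,0,0],[0,0.6,18,0,0,0],[0,0,18,0,0,0],[0,0,2.5,0,0,0]]]' >/dev/null
python3 -m jog '[[[0,0,0,0,0,0],[0,0,0,0,0,0],[0,0,0,0,0,0]]]'
python3 to.py 549.3 -18 152 45.6
```

```text
t: 3.23
ee_pos: [551.1, -18.6, 154.6]
orientation: [1.193, 2.904, 0.001]
ft_force: [0.5, 0.2, -0.5]
width: 87.9
grasp_force: 0.0
turn [ 0.0015  0.0016 -0.0049] then shift [ 1.8 -0.8  2.6] | now-axes shift [ 1.8 -0.8  2.6] q [-0.06  0.41  1.85  0.    0.89 -0.85] pos [551.1 -18.6 154.6] t 3.23
```

```bash
python3 -m jog '[[[0,0,2.5,0,0,0],[0,0,0,0,0,0]]]'
python3 -m jog '[[[0,0,0,0,0,0],[0,0,0,0,0,0],[0,0,0,0,0,0],[0,0,0,0,0,0],[0,0,0,0,0,0]]]' 15
python3 -m jog '[[[0,0,0,0,0,0],[0,0,0,0,0,0],[0,0,0,0,0,0],[0,0,0,0,0,0],[0,0,0,0,0,0]]]'
python3 to.py 549.3 -18 360 45.6
```

```text
t: 3.4
ee_pos: [550.7, -19.0, 151.3]
orientation: [1.195, 2.904, 0.001]
ft_force: [-0.8, -0.0, 0.8]
width: 87.8
grasp_force: 0.0
t: 3.82
ee_pos: [550.4, -19.1, 150.7]
orientation: [-1.196, -2.905, 0.0]
ft_force: [0.8, 0.1, -0.4]
width: 57.8
grasp_force: 0.0
t: 4.23
ee_pos: [550.3, -19.0, 150.6]
orientation: [-1.195, -2.905, 0.0]
ft_force: [-0.1, 0.6, -1.6]
width: 25.8
grasp_force: 29.9
turn [-0.0001 -0.0001 -0.0058] then shift [ 1.400e+00  1.000e-01 -2.094e+02] | now-axes shift [   1.5    0.  -209.4] q [-0.06  0.41  1.85 -0.    0.88 -0.85] pos [550.3 -19.  150.6] t 4.23
```

```bash
python3 -m jog '[[[0,0,-10,0,0,0],[0,0,-20,0,0,0],[0,0,-25,0,0,0],[0,0,-30,0,0,0],[0,0,-30,0,0,0]]]'
python3 -m jog '[[[0,0,-30,0,0,0],[0,0,-30,0,0,0],[0,0,-25,0,0,0],[0,0,-10,0,0,0],[0,0,0,0,0,-0.06]]]' >/dev/null
python3 -m jog '[[[0,0,0,0,0,-0.1],[0,0,0,0,0,-0.1],[0,0,0,0,0,-0.1],[0,0,0,0,0,-0.1],[0,0,0,0,0,-0.1]]]' >/dev/null
python3 -m jog '[[[0,0,0,0,0,-0.1],[0,0,0,0,0,-0.1],[0,0,0,0,0,0],[0,0,0,0,0,0]]]'
python3 to.py 517 -269.5 360 89
python3 - <<'E'
from h import *
snap('side','s1'); snap('top','t1')
a=cv2.imread('pics/s1.png')[60:260,200:520]; b=cv2.imread('pics/t1.png')[100:300,270:530]
cv2.imwrite('pics/c2.png',np.vstack([cv2.resize(a,(480,300)),cv2.resize(b,(480,300))]))
E
```

```text
t: 4.65
ee_pos: [549.7, -19.0, 267.0]
orientation: [-1.195, -2.904, 0.001]
ft_force: [0.6, -0.1, -2.4]
width: 25.7
grasp_force: 29.9
t: 5.82
ee_pos: [549.9, -19.0, 360.0]
orientation: [-0.037, -3.14, -0.0]
ft_force: [-0.5, -0.2, -2.6]
width: 25.6
grasp_force: 29.9
turn [ 0.     -0.0014 -0.0063] then shift [  28.5 -251.    -0. ] | now-axes shift [  26.9 -251.2   -0. ] q [-0.06  0.18  1.65 -0.    1.32 -1.6 ] pos [549.9 -19.  360. ] t 5.82
```

View pics/c2.png

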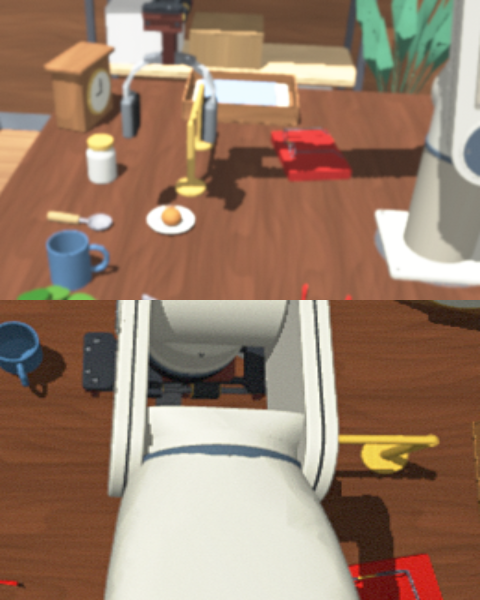

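The picture shows the headphones hanging upright from the gripper, with the saucer and roll in place. I'll move over the bar, then lower so that the underside of the crown reaches z = 172 (TCP about 174).

```bash
python3 -m jog '[[[2,-20,0,0,0,0],[3.5,-31,0,0,0,0],[3.5,-31,0,0,0,0],[3.5,-31,0,0,0,0],[3.5,-31,0,0,0,0]]]' >/dev/null
python3 -m jog '[[[3.5,-31,0,0,0,0],[3.5,-31,0,0,0,0],[3,-30,0,0,0,0],[1,-15,0,0,0,0],[0,0,0,0,0,0]]]' >/dev/null
python3 -m jog '[[[0,0,0,0,0,0],[0,0,0,0,0,0]]]'
python3 to.py 517 -269.5 175 89
python3 - <<'E'
from h import *
d=snap('wrist','w2'); snap('side','s2')
V,U=np.mgrid[0:400,0:640]; W=world(d,U.ravel(),V.ravel()).reshape(400,640,3); i=d['img'].astype(int)
m=(i[...,0]-i[...,2]>70)&(i[...,1]-i[...,2]>50)&(W[...,2]>155)&(W[...,2]<185)
print(m.sum(),W[m].mean(0),W[m].min(0),W[m].max(0))
a=cv2.imread('pics/s2.png')[40:240,240:480]
cv2.imwrite('pics/c3.png',np.hstack([cv2.resize(a,(400,333)),cv2.resize(d['img'][...,::-1],(400,333))]))
E
```

```text
t: 6.92
ee_pos: [518.2, -268.5, 360.5]
orientation: [-0.033, -3.141, -0.001]
ft_force: [-0.2, 0.4, -1.8]
width: 25.8
grasp_force: 30.0
turn [ 0.0008 -0.0004 -0.0038] then shift [  1.2  -1.  185.5] | now-axes shift [  1.1  -1.2 185.5] q [-0.5   0.23  1.57  0.    1.33 -2.05] pos [ 518.2 -268.5  360.5] t 6.92
1611 [ 517.8085814  -267.87417042  170.48870583] [ 507.80276307 -389.38204812  155.07781514] [ 529.31339688 -152.39933886  174.02382815]
```

View pics/c3.png

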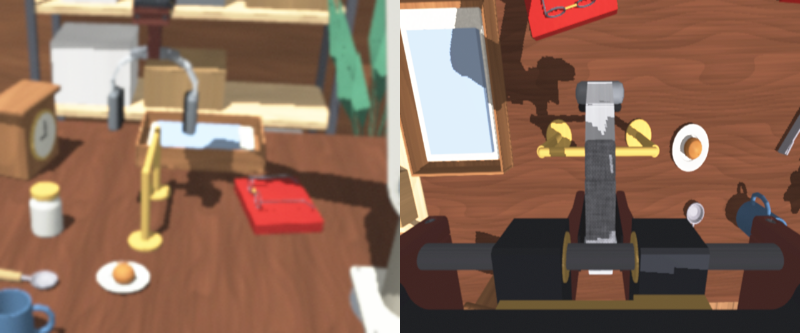

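Bar confirmed at (517.8, −268), with the phones straddling it from above. Lowering.

```bash
python3 -m jog '[[[0,0,20,0,0,0],[0,0,30,0,0,0],[0,0,30,0,0,0],[0,0,30,0,0,0],[0,0,25,0,0,0]]]' >/dev/null
python3 -m jog '[[[0,0,20,0,0,0],[0,0,15,0,0,0],[0,0,8,0,0,0],[0,0,4,0,0,0],[0,0,0,0,0,0]]]' 
python3 -m jog '[[[0,0,1,0,0,0],[0,0,1,0,0,0],[0,0,1,0,0,0],[0,0,0,0,0,0],[0,0,0,0,0,0]]]'
```

```text
t: 7.85
ee_pos: [518.3, -268.8, 178.4]
orientation: [-0.031, -3.141, -0.001]
ft_force: [0.4, 0.7, -1.4]
width: 25.8
grasp_force: 30.0
t: 8.27
ee_pos: [518.3, -269.5, 176.1]
orientation: [0.033, 3.141, -0.0]
ft_force: [-0.6, 0.2, -2.4]
width: 25.6
grasp_force: 30.0
```

```bash
python3 -m jog '[[[0,0,1,0,0,0],[0,0,1,0,0,0],[0,0,0,0,0,0],[0,0,0,0,0,0]]]'
python3 -m jog '[[[0,0,0.5,0,0,0],[0,0,0.5,0,0,0],[0,0,0,0,0,0],[0,0,0,0,0,0]]]'
```

```text
t: 8.6
ee_pos: [518.1, -269.4, 173.6]
orientation: [-0.033, -3.141, -0.0]
ft_force: [0.2, -0.3, -1.8]
width: 25.7
grasp_force: 30.0
t: 8.93
ee_pos: [518.2, -269.4, 173.4]
orientation: [0.033, 3.141, -0.0]
ft_force: [-2.4, 0.8, 4.8]
width: 25.8
grasp_force: 30.0
```

In contact: the vertical force changed by about 7 N. Release, and back straight up.

```bash
python3 -m jog '[[[0,0,0,0,0,0],[0,0,0,0,0,0],[0,0,0,0,0,0],[0,0,0,0,0,0],[0,0,0,0,0,0]]]' 60
python3 -m jog '[[[0,0,-5,0,0,0],[0,0,-15,0,0,0],[0,0,-30,0,0,0],[0,0,-35,0,0,0],[0,0,-35,0,0,0]]]'
python3 -m jog '[[[0,0,-10,0,0,0],[0,0,0,0,0,0],[0,0,0,0,0,0]]]'
python3 - <<'E'
from h import *
d=snap('wrist','w3'); snap('side','s3')
V,U=np.mgrid[0:400,0:640]; W=world(d,U.ravel(),V.ravel()).reshape(400,640,3); i=d['img'].astype(int)
m=(W[...,2]>150)&(W[...,2]<200)&(U>270)&(U<370)&(abs(W[...,0]-518)<110); m&=(i.max(2)-i.min(2)<50)
c,s,a=cv2.minAreaRect(W[m][:,:2].astype(np.float32)); print(m.sum(),c,s,a,np.percentile(W[m][:,2],[5,50,95,99]))
a=cv2.imread('pics/s3.png')[40:240,240:480]
cv2.imwrite('pics/c4.png',np.hstack([cv2.resize(a,(400,333)),cv2.resize(d['img'][...,::-1],(400,333))]))
E
```

```text
t: 9.35
ee_pos: [518.2, -269.4, 172.5]
orientation: [-0.033, -3.141, -0.0]
ft_force: [0.2, 0.4, -0.7]
width: 55.9
grasp_force: 0.0
t: 9.77
ee_pos: [517.7, -269.2, 293.8]
orientation: [-0.033, -3.14, -0.001]
ft_force: [0.6, -0.3, 1.1]
width: 59.9
grasp_force: 0.0
t: 10.02
ee_pos: [518.0, -269.3, 302.6]
orientation: [0.033, 3.141, -0.0]
ft_force: [-1.1, 0.6, -0.6]
width: 60.1
grasp_force: 0.0
3500 (516.9329223632812, -268.4737854003906) (27.634613037109375, 143.1333770751953) 88.79653930664062 [158.71690209 186.25801078 188.9468147  189.48588509]
```

View pics/c4.png

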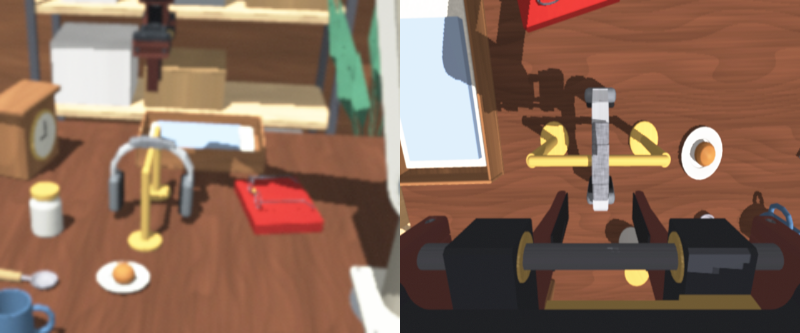

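The headphones hang level on the bar: top of the crown at 188 mm, centred at (517, −268). Next, the tongs' pose from the arms' lines in the top picture, and the roll and saucer.

```bash
cat > tg.py <<'E'
from h import *
def tongs(d,m,h=22):
    """m: mask of the tongs' top edges. lines of two arms -> pivot, axis, origin"""
    V,U=np.nonzero(m); p=plane(d,U,V,h)[:,:2]
    c,s,a=cv2.minAreaRect(p.astype(np.float32)); 
    t=cv2.minEnclosingTriangle(p.astype(np.float32)[:,None])[1].reshape(3,2)
    L=[np.linalg.norm(t[(i+1)%3]-t[(i+2)%3]) for i in range(3)]; i=int(np.argmin(L)); ap=t[i]
    mid=(t[(i+1)%3]+t[(i+2)%3])/2; ax=(mid-ap)/np.linalg.norm(mid-ap)
    for _ in range(5):
        q=p-ap; n=np.array([-ax[1],ax[0]]); s=q@ax; w=q@n; far=(s>35)
        f=[np.polyfit(s[far&(g*w>0)],w[far&(g*w>0)],1) for g in (1,-1)]
        cl=(f[0]+f[1])/2; ap=ap+n*cl[1]; ax=ax+n*cl[0]; ax/=np.linalg.norm(ax)
    n=np.array([-ax[1],ax[0]]); s=(p-ap)@ax; w=(p-ap)@n
    tip=np.percentile(s,99.5); end=np.percentile(s,.5)
    print('axis deg',np.degrees(np.arctan2(ax[1],ax[0])).round(2),'len',tip-end,'line sep by s from end:',[(k,round(np.polyval(f[0],end+k)-np.polyval(f[1],end+k),1)) for k in (85.5,96.5,165)])
    print('origin from tips',ap+ax*(tip-96),'from pivot end',ap+ax*(end+85.5),'res',[np.std(w[far_]-np.polyval(ff,s[far_])).round(2) for ff,far_ in ((f[0],(s>35)&(w>0)),(f[1],(s>35)&(w<0)))])
    return ap,ax
E
python3 - <<'E'
from tg import *
d=load('top0'); V,U=np.mgrid[0:400,0:640]; W=world(d,U.ravel(),V.ravel()).reshape(400,640,3)
img=d['img'].astype(int); H=W[...,2]; sat=img.max(2)-img.min(2)
m=(U>215)&(U<270)&(V>170)&(V<248)&(sat<35)&(img.sum(2)>230)&(H>8)
l,st=cv2.connectedComponentsWithStats(m.astype(np.uint8))[1:3]; m=l==1+st[1:,4].argmax()
tongs(d,m)
d=load('w3'); W=world(d,U.ravel(),V.ravel()).reshape(400,640,3); i=d['img'].astype(int)
b=(abs(W[...,0]-549)<75)&(abs(W[...,1]+17)<75)
m=b&(i.min(2)>165)&(W[...,2]<25)&(W[...,2]>3); p=W[m]; c,r=cv2.minEnclosingCircle(p[:,:2].astype(np.float32)); print('saucer',c,r,m.sum())
m=b&(W[...,2]>18)&(W[...,2]<60)&(i[...,0]-i[...,2]>60); c,r=cv2.minEnclosingCircle(W[m][:,:2].astype(np.float32)); print('roll',c,r,W[m].mean(0),W[m].max(0),m.sum())
E
python3 to.py 480 285 320 0
```

```text
axis deg -17.94 len 178.61115982590564 line sep by s from end: [(85.5, np.float64(45.3)), (96.5, np.float64(49.8)), (165, np.float64(77.8))]
origin from tips [484.89661969 304.86615175] from pivot end [487.64507882 303.97656196] res [np.float64(2.5), np.float64(2.6)]
saucer (549.051513671875, -17.003719329833984) 49.62073516845703 2140
roll (546.2700805664062, -16.4908390045166) 21.738122940063477 [544.21775655 -20.80690273  33.45624126] [566.93929439   2.48532099  41.1890261 ] 732
turn [-1.00e-03 -3.40e-03  1.55e+00] then shift [553.9 -37.2 -19.3] | now-axes shift [ 48.7 553.  -18.3] q [-0.5   0.28  1.65 -0.    1.22 -2.05] pos [ 517.2 -268.9  300.7] t 10.12
```

The tongs' axis is at −18° and their origin about (486.5, 304.5); the arm separation of 45.3 mm at the squeeze place matches the 46 mm expected. The saucer is at (549, −17).

```bash
python3 -m jog '[[[0,0,0,0,0,0.1],[0,0,0,0,0,0.1],[0,0,0,0,0,0.1],[0,0,0,0,0,0],[0,0,0,0,0,0]]]' 84
python3 to.py 486.5 304.5 300 72
```

```text
t: 10.53
ee_pos: [517.5, -269.1, 300.9]
orientation: [-0.497, -3.099, -0.002]
ft_force: [0.4, -0.9, -0.5]
width: 84.0
grasp_force: 0.0
turn [ 0.0006 -0.003  -0.0037] then shift [206.7 535.9   0.9] | now-axes shift [208.7 535.2   1.8] q [-0.5   0.28  1.65 -0.    1.22 -1.75] pos [ 517.5 -269.1  300.9] t 10.53
```

```bash
python3 -m jog '[[[13,33,0,0,0,0],[13,34,0,0,0,0],[13,34,0,0,0,0],[13,34,0,0,0,0],[13,34,0,0,0,0]]]' >/dev/null
python3 -m jog '[[[13,33,0,0,0,0],[13,34,0,0,0,0],[13,34,0,0,0,0],[13,34,0,0,0,0],[13,34,0,0,0,0]]]' >/dev/null
python3 -m jog '[[[13,33,0,0,0,0],[13,34,0,0,0,0],[13,34,0,0,0,0],[13,34,0,0,0,0],[13,34,0,0,0,0]]]' >/dev/null
python3 -m jog '[[[12.5,29,0,0,0,0],[0,0,0,0,0,0],[0,0,0,0,0,0],[0,0,0,0,0,0]]]'
python3 - <<'E'
from tg import *
d=snap('wrist','w4'); snap('top','t4')
V,U=np.mgrid[0:400,0:640]; W=world(d,U.ravel(),V.ravel()).reshape(400,640,3); i=d['img'].astype(int)
s=i.max(2)-i.min(2)
m=(W[...,2]>15)&(W[...,2]<30)&(s<45)&(abs(W[...,0]-500)<130)&(abs(W[...,1]-300)<100)
l,st=cv2.connectedComponentsWithStats(m.astype(np.uint8))[1:3]; m=l==1+st[1:,4].argmax(); print(m.sum(),np.median(W[m][:,2]),st[1:,4])
p=d['img'][...,::-1].copy(); p[m]=(255,0,255); cv2.imwrite('pics/w4m.png',p)
tongs(d,m)
E
python3 to.py 486.5 304.5 300 72
```

```text
t: 12.12
ee_pos: [489.8, 304.1, 301.8]
orientation: [-0.498, -3.101, 0.002]
ft_force: [0.1, 1.1, 0.5]
width: 84.1
grasp_force: 0.0
700 22.45919307133142 [700]
axis deg -18.23 len 178.74113323217318 line sep by s from end: [(85.5, np.float64(44.6)), (96.5, np.float64(49.3)), (165, np.float64(78.4))]
origin from tips [486.36720801 308.43538041] from pivot end [488.98755623 307.57217648] res [np.float64(2.24), np.float64(2.29)]
turn [-0.0008 -0.0004 -0.0068] then shift [ 3.9 -0.1  2.3] | now-axes shift [ 3.9 -0.2  2.3] q [ 0.53  0.27  1.66 -0.    1.21 -0.72] pos [490.2 303.4 302.3] t 12.22
```

View pics/w4m.png

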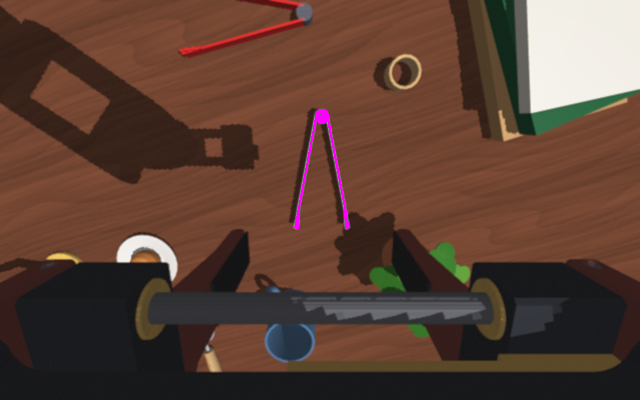

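The mask covers just the steel tongs: pivot at (322,116), tips at (297,226)/(347,227). The fingers straddle that line. Averaging the views gives an origin near (487, 306). Descending.

```bash
python3 -m jog '[[[3.6,1.3,25,0,0,0],[0,0,35,0,0,0],[0,0,35,0,0,0],[0,0,35,0,0,0],[0,0,35,0,0,0]]]' >/dev/null
python3 -m jog '[[[0,0,35,0,0,0],[0,0,30,0,0,0],[0,0,20,0,0,0],[0,0,0,0,0,0],[0,0,0,0,0,0]]]' >/dev/null
python3 -m jog '[[[0,0,0,0,0,0],[0,0,0,0,0,0]]]'
python3 to.py 487 306 4 72
python3 - <<'E'
from tg import *
d=snap('wrist','w5')
V,U=np.mgrid[0:400,0:640]; W=world(d,U.ravel(),V.ravel()).reshape(400,640,3); i=d['img'].astype(int)
s=i.max(2)-i.min(2)
m=(W[...,2]>13)&(W[...,2]<30)&(s<45)&(abs(W[...,0]-500)<130)&(abs(W[...,1]-300)<100)
l,st=cv2.connectedComponentsWithStats(m.astype(np.uint8))[1:3]; m=l==1+st[1:,4].argmax(); print(m.sum(),np.median(W[m][:,2]),st[1:,4],np.where(m)[0].min(),np.where(m)[0].max())
tongs(d,m)
E
```

```text
t: 13.22
ee_pos: [488.6, 307.3, 54.6]
orientation: [0.502, 3.099, 0.003]
ft_force: [0.8, 0.8, 0.6]
width: 83.9
grasp_force: 0.0
turn [ 0.0024  0.0021 -0.0071] then shift [ 1.1 -1.8 50.6] | now-axes shift [ 1.2 -1.9 50.6] q [ 0.54  0.59  1.83 -0.    0.72 -0.71] pos [488.6 307.3  54.6] t 13.22
2567 22.189284196684646 [2567  166  160] 96 291
axis deg -18.25 len 133.68405127975214 line sep by s from end: [(85.5, np.float64(46.3)), (96.5, np.float64(51.3)), (165, np.float64(82.9))]
origin from tips [443.27005751 322.26418262] from pivot end [488.68102845 307.29058351] res [np.float64(2.2), np.float64(2.3)]
```

The origin from the pivot end is (488.7, 307.3), right under the tool. Going down and lightly squeezing.

```bash
python3 -m jog '[[[0,0,20,0,0,0],[0,0,18,0,0,0],[0,0,9,0,0,0],[0,0,0,0,0,0],[0,0,0,0,0,0]]]' 
python3 -m jog '[[[0,0,2.5,0,0,0],[0,0,0,0,0,0],[0,0,0,0,0,0]]]' 
python3 -m jog '[[[0,0,0,0,0,0],[0,0,0,0,0,0],[0,0,0,0,0,0],[0,0,0,0,0,0],[0,0,0,0,0,0]]]' 49
python3 -m jog '[[[0,0,0,0,0,0],[0,0,0,0,0,0],[0,0,0,0,0,0],[0,0,0,0,0,0],[0,0,0,0,0,0]]]'
```

```text
t: 13.68
ee_pos: [487.4, 307.2, 6.2]
orientation: [0.502, 3.101, 0.0]
ft_force: [0.1, -0.4, 0.7]
width: 84.3
grasp_force: 0.0
t: 13.93
ee_pos: [487.6, 307.3, 3.9]
orientation: [0.502, 3.1, 0.001]
ft_force: [1.1, 0.2, 0.4]
width: 83.9
grasp_force: 0.0
t: 14.35
ee_pos: [487.3, 307.0, 3.2]
orientation: [0.502, 3.101, 0.0]
ft_force: [0.6, -0.9, 0.1]
width: 54.0
grasp_force: 0.5
t: 14.77
ee_pos: [487.3, 307.0, 3.2]
orientation: [0.502, 3.101, 0.0]
ft_force: [0.1, -0.8, 0.3]
width: 49.0
grasp_force: 4.1
```

```bash
python3 -m jog '[[[0,0,0,0,0,0],[0,0,0,0,0,0],[0,0,-3,0,0,0],[0,0,-5,0,0,0],[0,0,-10,0,0,0]]]' 48
python3 -m jog '[[[0,0,-15,0,0,0],[0,0,-20,0,0,0],[0,0,-20,0,0,0],[0,0,-20,0,0,0],[0,0,-15,0,0,0]]]'
python3 -m jog '[[[0,0,-5,0,0,0],[0,0,0,0,0,0],[0,0,0,0,0,0],[0,0,0,0,0,0]]]'
python3 - <<'E'
from h import *
d=snap('wrist','w6'); snap('side','s6'); snap('top','t6')
a=cv2.imread('pics/s6.png')[150:390,240:600]
cv2.imwrite('pics/c6.png',np.hstack([cv2.resize(a,(400,267)),cv2.resize(d['img'][...,::-1],(400,267))]))
E
```

```text
t: 15.18
ee_pos: [486.5, 306.6, 20.8]
orientation: [-0.501, -3.1, 0.002]
ft_force: [0.2, -0.3, -1.1]
width: 48.1
grasp_force: 3.6
t: 15.6
ee_pos: [487.7, 307.4, 113.7]
orientation: [0.501, 3.1, 0.002]
ft_force: [0.4, 1.5, -1.1]
width: 48.1
grasp_force: 3.6
t: 15.93
ee_pos: [486.6, 306.7, 115.3]
orientation: [-0.502, -3.1, 0.002]
ft_force: [-0.3, -0.3, -1.3]
width: 47.9
grasp_force: 3.6
```

View pics/c6.png

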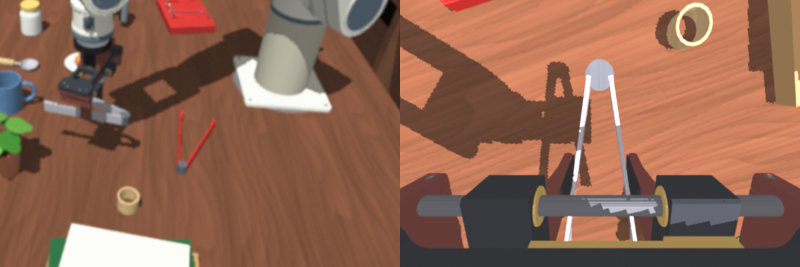

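The tongs are lifted, level to the eye, with the pivot at (598,75) in the right half. I'll measure their pose in the grip (pitch and yaw) from wrist and side depth.

```bash
cat > pitch.py <<'E'
import sys
from tg import *
def meas(tag,o,rng=30):
    d=load(tag); V,U=np.mgrid[0:400,0:640]; W=world(d,U.ravel(),V.ravel()).reshape(400,640,3); i=d['img'].astype(int)
    R=cv2.Rodrigues(o['orientation'])[0]; q=(W-o['ee_pos'])@R; s=i.max(2)-i.min(2)   # tool coords; tongs x = -tool x
    m=(q[...,0]>-110)&(q[...,0]<95)&(abs(q[...,1])<45)&(q[...,2]<15)&(q[...,2]>-60)&(s<60)&(i.min(2)>75)
    return d,q,m,R
o=status.get_obs(); tag=sys.argv[1]
d,q,m,R=meas(tag,o)
m&=(q[...,0]>15); P=q[m]; print(len(P))
for a in range(15,95,10):
    k=(P[:,0]>=a)&(P[:,0]<a+10)
    if k.sum()>5: print(a,k.sum(),'z',np.percentile(P[k,2],[10,50,90]).round(1),'y',np.percentile(P[k,1],[2,50,98]).round(1))
E
python3 pitch.py w6
python3 - <<'E'
from h import *
o=status.get_obs(); R=cv2.Rodrigues(o['orientation'])[0]
for tag in('s6','t6'):
    d=load(tag); V,U=np.mgrid[0:400,0:640]; W=world(d,U.ravel(),V.ravel()).reshape(400,640,3); i=d['img'].astype(int); q=(W-o['ee_pos'])@R
    m=(q[...,0]<-30)&(q[...,0]>-115)&(abs(q[...,1])<55)&(q[...,2]>-45)&(q[...,2]<25)&(i.max(2)-i.min(2)<70); P=q[m]; print(tag,len(P))
    for a in range(-115,-30,10):
        k=(P[:,0]>=a)&(P[:,0]<a+10)
        if k.sum()>3: print(a,k.sum(),'z',P[k,2].min().round(1),np.median(P[k,2]).round(1),P[k,2].max().round(1),'y',P[k,1].min().round(1),P[k,1].max().round(1))
E
```

```text
3455
15 286 z [-19.7 -18.9  -8. ] y [-18.1 -14.1  20.8]
25 303 z [-19.7 -18.9  -7.4] y [-16.3 -12.3  18.9]
35 314 z [-19.7 -18.8  -8.9] y [-14.6 -10.7  17.1]
45 338 z [-19.7 -18.8  -7.8] y [-12.8  -8.9  15.4]
55 348 z [-19.6 -18.7  -8. ] y [-11.1  -7.2  13.7]
65 914 z [-19.7 -18.9 -18. ] y [-9.   0.9 11.2]
75 904 z [-19.7 -18.8 -17.9] y [-8.4  0.9 10.6]
85 48 z [-19.7 -18.9 -18. ] y [-3.2  0.9  5. ]
s6 215
-95 27 z -20.7 -11.1 1.4 y 32.4 41.4
-85 39 z -23.3 -13.4 2.5 y 30.1 39.4
-75 34 z -22.4 -11.6 2.0 y 31.4 37.4
-65 36 z -21.4 -9.0 5.0 y 28.7 36.9
-55 30 z -19.8 -11.0 2.8 y 27.0 33.7
-45 32 z -21.1 -8.6 2.1 y 26.0 32.9
-35 17 z -19.2 -10.7 1.2 y 23.4 30.3
t6 130
-105 5 z -22.7 -18.0 -5.3 y -31.7 35.4
-95 36 z -22.8 -17.7 1.2 y -39.2 37.8
-85 35 z -23.9 -17.5 2.0 y -36.6 36.8
-75 23 z -22.1 -11.6 2.3 y -35.2 33.1
-65 13 z -20.8 -16.4 6.3 y -33.3 -29.0
-55 13 z -22.8 -11.7 2.9 y -31.7 -27.8
-45 5 z -17.4 -8.7 3.9 y -30.1 -28.6
```

The tongs sit level, centred within 1 mm, with their bottom edge 3 mm above fingertip level. Checking the roll and saucer once more from the current top and side views.

```bash
python3 - <<'E'
from h import *
V,U=np.mgrid[0:400,0:640]
for tag in('t6','s6','w4'):
    d=load(tag); W=world(d,U.ravel(),V.ravel()).reshape(400,640,3); i=d['img'].astype(int)
    b=(abs(W[...,0]-549)<65)&(abs(W[...,1]+17)<65)
    m=b&(i[...,0]-i[...,2]>60)&(W[...,2]>14)&(W[...,2]<60)
    if m.sum()<10: print(tag,'none'); continue
    p=plane(d,U[m],V[m],25)[:,:2]; c,r=cv2.minEnclosingCircle(W[m][:,:2].astype(np.float32)); c2,r2=cv2.minEnclosingCircle(p.astype(np.float32)); print(tag,'roll',m.sum(),c,r,'plane25',c2,r2,'ztop',W[m][:,2].max())
    m=b&(i.min(2)>150)&(W[...,2]>2)&(W[...,2]<25); p=plane(d,U[m],V[m],12)[:,:2]; c,r=cv2.minEnclosingCircle(p.astype(np.float32)); print('saucer',m.sum(),c,r, (p.min(0)+p.max(0))/2)
E
python3 to.py 472.3 7.4 115 71.6
```

```text
t6 roll 184 (545.6248168945312, -13.90577507019043) 21.25084686279297 plane25 (545.942626953125, -14.111817359924316) 21.800872802734375 ztop 42.63525794515156
saucer 673 (548.2171020507812, -18.10928726196289) 49.56114196777344 [547.78894091 -18.94999938]
s6 roll 35 (554.171875, -9.299171447753906) 15.268494606018066 plane25 (556.4556274414062, -14.739618301391602) 28.02720069885254 ztop 41.55406838117661
saucer 126 (567.2821655273438, -19.048648834228516) 42.77924728393555 [576.25118019 -18.98012491]
w4 roll 237 (538.0185546875, -6.759824752807617) 19.478580474853516 plane25 (539.2823486328125, -8.18783950805664) 22.883272171020508 ztop 37.48387335429288
saucer 979 (548.1779174804688, -17.145957946777344) 49.178707122802734 [544.02941608 -15.02378029]
turn [-0.0015 -0.0012  0.0003] then shift [-8.080e+01 -2.885e+02  1.000e-01] | now-axes shift [ -80.7 -288.5    0.5] q [ 0.54  0.5   1.81 -0.    0.84 -0.71] pos [486.7 306.7 115.1] t 16.08
```

```bash
python3 -m jog '[[[-4,-15,0,0,0,0],[-8,-29,0,0,0,0],[-8,-29,0,0,0,0],[-8,-29,0,0,0,0],[-8,-29,0,0,0,0]]]' >/dev/null
python3 -m jog '[[[-8,-29,0,0,0,0],[-8,-29,0,0,0,0],[-8,-29,0,0,0,0],[-8,-29,0,0,0,0],[-8,-29,0,0,0,0]]]' >/dev/null
python3 -m jog '[[[-4,-13,0,0,0,0],[0,0,0,0,0,0],[0,0,0,0,0,0],[0,0,0,0,0,0]]]'
python3 to.py 471.3 7.4 50 71.6
python3 - <<'E'
from h import *
d=snap('side','s7'); e=snap('top','t7')
a=cv2.imread('pics/s7.png')[130:260,230:430];b=cv2.imread('pics/t7.png')[130:260,290:450]
cv2.imwrite('pics/c7.png',np.hstack([cv2.resize(a,(420,300),interpolation=2),cv2.resize(b,(380,300),interpolation=2)]))
E
```

```text
t: 17.25
ee_pos: [471.8, 7.7, 116.0]
orientation: [-0.502, -3.101, -0.0]
ft_force: [0.5, -0.3, -1.5]
width: 48.4
grasp_force: 3.6
turn [-0.     -0.0004 -0.    ] then shift [ 0.3 -0.4 66. ] | now-axes shift [ 0.3 -0.4 66. ] q [-0.01  0.37  2.04  0.    0.74 -1.26] pos [471.8   7.7 116. ] t 17.25
```

View pics/c7.png

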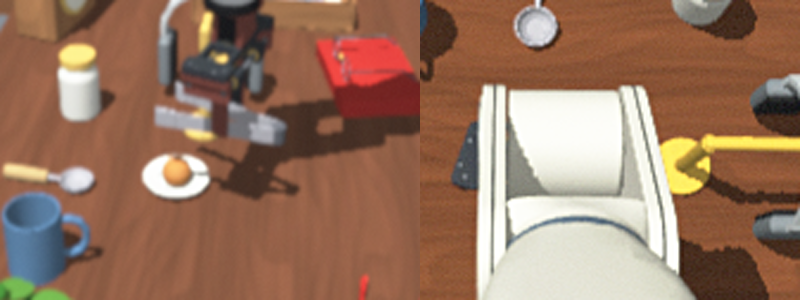

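The tongs hang level above the roll (side crop: tips at about (165,120), roll at (178,170)). Numeric check of the roll against the tongs' centreline, from the side view.

Run:
```python
from h import *
V,U=np.mgrid[0:400,0:640]; o=status.get_obs(); R=cv2.Rodrigues(o['orientation'])[0]
d=load('s7'); W=world(d,U.ravel(),V.ravel()).reshape(400,640,3); i=d['img'].astype(int)
b=(abs(W[...,0]-549)<65)&(abs(W[...,1]+17)<65)
m=b&(i[...,0]-i[...,2]>60)&(W[...,2]>8)&(W[...,2]<60)
l,st=cv2.connectedComponentsWithStats(m.astype(np.uint8))[1:3]; m=l==1+st[1:,4].argmax()
x0,y0,w,h=cv2.boundingRect(m.astype(np.uint8)); print(x0,y0,w,h)
print('roll centre (plane 24)',plane(d,[x0+w/2-.5],[y0+h/2-.5],24),'width edges',plane(d,[x0,x0+w],[y0+h/2]*2,24)[:,:2],'depth zmax',W[m][:,2].max())
p=np.array([547.5,-17,24])-o['ee_pos']; print('roll in tool',p@R)
m=b&(i.min(2)>130)&(W[...,2]>2)&(W[...,2]<25); x0,y0,w,h=cv2.boundingRect(m.astype(np.uint8)); print('saucer',plane(d,[x0+w/2-.5],[y0+h/2-.5],12),w,h)
q=(W-o['ee_pos'])@R; m=(q[...,0]<-60)&(q[...,0]>-115)&(abs(q[...,1])<55)&(q[...,2]>-30)&(q[...,2]<10)&(i.max(2)-i.min(2)<60); P=q[m]
print('near arm tool y',np.percentile(P[:,1],[5,50,95]),'x min',P[:,0].min(),'z',np.percentile(P[:,2],[2,98]),m.sum())
```

```text
307 198 14 12
roll centre (plane 24) [[545.31392781 -14.29408436  24.        ]] width edges [[565.29491818  -9.00113861]
 [521.51254381 -14.46965745]] depth zmax 41.84180868147969
roll in tool [-79.72916781  -0.20326069  92.04327464]
saucer [[545.72562982 -17.66591936  12.        ]] 32 19
near arm tool y [-33.94320704  32.91651203  38.96464186] x min -93.263214333127 z [-21.15962028   2.70656224] 128
```

Roll at about (−79, 0.3) in the tool against the tongs' tips at (−80, 0.9): aligned. Descending to the tongs' bottom at about 15 mm.

```bash
python3 -m jog '[[[0,0,15,0,0,0],[0,0,20,0,0,0],[0,0,20,0,0,0],[0,0,10,0,0,0],[0,0,5,0,0,0]]]'
python3 -m jog '[[[0,0,6,0,0,0],[0,0,6,0,0,0],[0,0,6,0,0,0],[0,0,4,0,0,0],[0,0,3,0,0,0]]]' 
python3 -m jog '[[[0,0,1.5,0,0,0],[0,0,0,0,0,0],[0,0,0,0,0,0]]]'
```

```text
t: 17.77
ee_pos: [471.1, 8.3, 44.8]
orientation: [-0.499, -3.099, 0.001]
ft_force: [-0.3, -0.6, -1.1]
width: 48.2
grasp_force: 3.6
t: 18.18
ee_pos: [472.2, 7.5, 21.0]
orientation: [0.502, 3.101, 0.0]
ft_force: [-0.1, 0.2, -0.7]
width: 47.8
grasp_force: 3.6
t: 18.43
ee_pos: [472.1, 7.5, 19.8]
orientation: [0.502, 3.101, -0.0]
ft_force: [-0.0, -0.1, -2.0]
width: 48.3
grasp_force: 3.6
```

```bash
python3 -m jog '[[[0,0,1.2,0,0,0],[0,0,0,0,0,0],[0,0,0,0,0,0],[0,0,0,0,0,0],[0,0,0,0,0,0]]]' 43
python3 -m jog '[[[0,0,0,0,0,0],[0,0,0,0,0,0],[0,0,0,0,0,0],[0,0,0,0,0,0],[0,0,0,0,0,0]]]' 36
python3 -m jog '[[[0,0,0,0,0,0],[0,0,0,0,0,0],[0,0,0,0,0,0],[0,0,0,0,0,0],[0,0,0,0,0,0]]]'
```

```text
t: 18.85
ee_pos: [472.1, 7.5, 18.6]
orientation: [0.502, 3.101, 0.0]
ft_force: [0.3, -0.2, -0.5]
width: 43.0
grasp_force: 5.0
t: 19.27
ee_pos: [472.0, 7.6, 18.5]
orientation: [0.502, 3.101, -0.0]
ft_force: [-0.2, 0.3, -0.7]
width: 38.1
grasp_force: 29.8
t: 19.68
ee_pos: [472.1, 7.5, 18.5]
orientation: [0.502, 3.101, 0.0]
ft_force: [0.4, 0.5, -1.6]
width: 38.0
grasp_force: 29.8
```

Stopped at 38 mm with 30 N: the roll is clamped. Lifting slowly.

```bash
python3 -m jog '[[[0,0,-2,0,0,0],[0,0,-4,0,0,0],[0,0,-6,0,0,0],[0,0,-8,0,0,0],[0,0,-10,0,0,0]]]'
python3 -m jog '[[[0,0,-15,0,0,0],[0,0,-15,0,0,0],[0,0,-15,0,0,0],[0,0,-15,0,0,0],[0,0,-15,0,0,0]]]'
python3 -m jog '[[[0,0,-12,0,0,0],[0,0,-8,0,0,0],[0,0,-4,0,0,0],[0,0,0,0,0,0],[0,0,0,0,0,0]]]'
python3 -m jog '[[[0,0,0,0,0,0],[0,0,0,0,0,0],[0,0,0,0,0,0],[0,0,0,0,0,0],[0,0,0,0,0,0]]]'
python3 - <<'E'
from h import *
V,U=np.mgrid[0:400,0:640]; o=status.get_obs(); R=cv2.Rodrigues(o['orientation'])[0]
d=snap('side','s8'); W=world(d,U.ravel(),V.ravel()).reshape(400,640,3); i=d['img'].astype(int); q=(W-o['ee_pos'])@R
m=(np.abs(q[...,0]+80)<40)&(abs(q[...,1])<45)&(abs(q[...,2])<60)&(i[...,0]-i[...,2]>60)
print('roll-coloured px near tips',m.sum(),W[m].min(0) if m.sum() else'',W[m].max(0) if m.sum() else'')
m=(abs(W[...,0]-549)<65)&(abs(W[...,1]+17)<65)&(W[...,2]>-5)&(W[...,2]<60)
mo=m&(i[...,0]-i[...,2]>90)&(W[...,2]>15); print('orange left on saucer',mo.sum())
ms=m&(i.min(2)>130); x,y,w,h=cv2.boundingRect(ms.astype(np.uint8)); print('saucer',plane(d,[x+w/2-.5],[y+h/2-.5],12),w,h)
g=(abs(W[...,0]-517)<110)&(abs(W[...,1]+268)<45)&(W[...,2]>15)&(W[...,2]<200)&(i.max(2)-i.min(2)<50); print('phones',g.sum(),W[g].min(0),W[g].max(0))
print(o)
E
```

```text
t: 20.1
ee_pos: [471.8, 7.5, 49.1]
orientation: [-0.502, -3.101, 0.0]
ft_force: [-0.2, -0.2, -1.9]
width: 37.7
grasp_force: 29.8
t: 20.52
ee_pos: [472.0, 7.6, 125.2]
orientation: [0.502, 3.1, 0.0]
ft_force: [0.2, -0.8, -1.3]
width: 38.0
grasp_force: 29.8
t: 20.93
ee_pos: [471.8, 7.5, 147.5]
orientation: [0.502, 3.101, -0.0]
ft_force: [-0.4, 0.0, -1.4]
width: 37.8
grasp_force: 29.8
t: 21.35
ee_pos: [471.9, 7.5, 147.2]
orientation: [-0.502, -3.101, 0.0]
ft_force: [0.5, 0.4, -1.8]
width: 38.2
grasp_force: 29.8
roll-coloured px near tips 65 [525.46562775 -44.03760672 132.6997032 ] [562.13901333   3.32307272 169.76512593]
orange left on saucer 0
saucer [[547.30332693 -17.46901253  12.        ]] 33 19
phones 502 [ 426.86777199 -292.42540071   24.97336963] [ 605.7255275  -233.19593234  190.20019016]
{'t': 21.35, 'qpos': array([-9.23686850e-03,  3.15586400e-01,  2.01742046e+00,  2.15460032e-05,
        8.09232957e-01, -1.25918932e+00]), 'qvel': array([ 0.00029281, -0.00262871, -0.00373236,  0.00232813,  0.00023673,
       -0.00041826]), 'joint_torque': array([ 5.36120606e-04, -4.17729414e+01, -2.10684854e+01,  6.47051479e-08,
        4.99108143e-02, -4.12074291e-05]), 'ee_pos': array([471.87924692,   7.54652598, 147.15634799]), 'orientation': array([-5.01741973e-01, -3.10061690e+00,  1.28868837e-04]), 'ft_force': array([ 0.54998679,  0.40245391, -1.77527851]), 'moment': array([-0.01019726,  0.02522147, -0.01161799]), 'grasp_force': 29.792676488868892, 'width': 38.17900892818409}
```

The roll is in the tongs (top at 170 mm, so its underside is about 135 mm up) and none is left on the saucer. The saucer hasn't moved and the headphones still hang, so I'm handing in.

```bash
python3 -c "
from workcell import ticket
print(ticket.close_job())"
```

```text
the job is handed in; nothing more can be done
None
```

I handed the job in at about 21 s: the headphones hang on the brass rail and the steel tongs hold the roll about 135 mm above the table, with the saucer where it was; no verdict came back.

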